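# Take the slide carrier off the lockable drip hook and stand it in the staining trough

### The job

The slide carrier has finished dripping: press the hook's sprung keeper back with the carrier, keep it pressed while you lift the carrier out past the nose, and draw it off. Then lower it, without dropping it, into the steel staining trough so that it stands upright on the trough's floor, and let go. Do not force the hook (it is harmed by more than 25 N) and leave the other things on the bench where they are.

Things in the scene. Friction and masses are not known exactly. Their poses are not given: they have to be found in the camera images.
- stand: Drip stand fixed to the bench: grey base plate 110 x 130 x 10 mm, 20 mm square post, steel lockable hook reaching along the stand's -x. Origin on the bench under the post's axis, z up. The hook is clamped in the post anywhere within +-10 mm along x; this is NOT measured and must be felt. It is light: over 25 N between carrier and stand harms it. Nothing on the stand is higher than z = 172 mm.
- hook_bed (a point): On the stand, axes as the stand's: top of the hook's flat arm (14 mm wide, 8 mm thick, z = 132 mm), below the nose's tip at the clamp's mid setting. Seen from the side the hook is a C: arm below, upturned front (6 mm thick), and a nose above that runs back towards the post. Front end: 44 mm before the nose's tip.
- nose_mid (a point): On the stand: tip of the nose at the clamp's mid setting; the true tip is up to 10 mm nearer or farther along the stand's x. The nose (14 mm wide, z = 146 to 154 mm) covers the arm for 44 mm before its tip (-x), so nothing lifts straight out; the way out is up through the mouth, between tip and post, shut by the keeper.
- keeper_mid (a point): On the stand: middle of the keeper's front face, at rest, clamp at mid setting (4 mm before the nose's tip). The keeper is a dark sprung slider with two prongs, 12 mm wide at y = +-24 mm, z = 136 to 172 mm. It moves with the hook. Pushed along the stand's +x it starts at 3 N, takes 6.6 N at 12 mm, 8.4 N at its hard stop, 18 mm, and springs back. The bar passes the tip only at 12 to 18 mm.
- carrier_grip (a point): Steel slide carrier (0.26 to 0.42 kg) hanging on the hook: centre of its grip plate, 8 (its x) x 60 (y) x 40 mm high, pinched from above. Axes as the stand's while it hangs (within 0.02 rad). Grip firmly (40 N or more) or it turns in the fingers. Below the plate two 8 mm square uprights at y = +-26 mm run down to a tray; the keeper's prongs meet them.
- carrier_bar (a point): Centre of the carrier's hanging bar, 8 x 8 mm between the uprights, 66 mm below the grip point. It lies on the hook's arm with 6 mm free height under the nose and 1 to 25 mm free way to the keeper. Past the nose's tip it must rise 22 to 50 mm (at more the tray meets the arm), then be drawn off over the nose along the stand's -x by about 95 mm before rising on.
- carrier_foot (a point): Centre of the underside of the carrier's tray, 162 mm below the grip point, 40 mm above the bench while it hangs. The tray is 44 (x) x 90 (y) x 32 mm high and holds glass slides; above it the frame is open for 60 mm up to the bar.
- carrier: The whole carrier; origin and axes as carrier_foot.
- trough: Staining trough, open steel box fixed to the bench, 68 (x) x 114 (y) x 50 mm high, walls and floor 5 mm, inside 58 x 104 mm; a small lug at each end. Origin: centre of its underside; its y is the long way. The carrier's tray fits with 7 mm to spare all round, either way round.
- specimen_jar: Bystander: small lidded specimen jar, 48 mm across, 65 mm high; origin at the centre of its underside.
- slide_box: Bystander: white slide box, 60 x 85 x 32 mm; origin at the centre of its underside.
- reagent: Bystander: amber reagent bottle, 60 mm across, 140 mm high; origin at the centre of its underside.
- dropper: Bystander: small white dropper bottle, 32 mm across, 75 mm high; origin at the centre of its underside.
- beaker: Bystander: glass beaker, 70 mm across, 90 mm high; origin at the centre of its underside.
- wash_bottle: Bystander: clear wash bottle, 66 mm across, 150 mm high; origin at the centre of its underside.
There are look-alikes about, which are no part of the job. What is shaped like the carrier but green or pink is not meant.

How it is judged (in metres and radians):
On the way:
1. The carrier is off the hook: lifted more than 18 mm above where it hung and no longer touching the stand (z of carrier_grip in the frame of stand above 0.22 m and contact force between carrier and stand below 0.5 N), for 0.2 s.
At the end, for the whole second after the job is handed in: The carrier stands in the trough on its floor: the centre of its underside within 14 mm of the trough's centre in the trough's x and y and less than 9 mm above the trough's underside, upright within 0.12 rad, at rest (under 20 mm/s) (x of carrier_foot in the frame of trough between -0.014 and 0.014 m and y of carrier_foot in the frame of trough between -0.014 and 0.014 m and z of carrier_foot in the frame of trough below 0.009 m and angle between carrier_grip's own z axis and vertical below 0.12 rad and linear speed of carrier below 0.02 m/s); the robot touches nothing.
It fails at once if more than 25 N between the carrier and the hook or stand (contact force between carrier and stand above 25 N).
It fails at once if the carrier dropped or thrown down into the trough (faster than 0.3 m/s in its lower half) (x of carrier_foot in the frame of trough between -0.025 and 0.025 m and y of carrier_foot in the frame of trough between -0.025 and 0.025 m and z of carrier_foot in the frame of trough below 0.025 m and linear speed of carrier above 0.3 m/s).
It fails at once if a bystander moved more than 30 mm (distance of any of specimen_jar, slide_box, reagent, dropper, beaker, wash_bottle from where it was at the start of the episode above 0.03 m).
It also fails if it takes over 64 s, if anything falls off the work surface, if the arm or the gripper's body presses on something with over 40 N, if the wrist force passes 120 N, or if a joint passes its speed limit or range.

### The arm

A 6-joint arm with a two-finger parallel gripper is mounted at the origin on the work surface. World frame = base frame: x ahead of the robot, y to its left, z up, the work surface at z = 0. Lengths are in mm, angles in degrees, forces in N, time in s.
With the tool pointing down it reaches from about 325 to 1000 mm from the base axis. Payload 5.1 kg.
Tool frame: the origin (TCP) lies at the very end of the fingers, on their centre line; the grasp point (between the pads) lies 19 mm behind it; x points along the fingers, y is the direction in which the jaws open and shut, and the axes are right-handed (so a half turn about x gives the same grasp; the last joint's range is limited). The gripper opens to 85 mm and grips with 20 to 120 N. Pads are 22 mm wide; open, the fingers measure 114 mm over their backs; the gripper's body (76 mm by 85 mm) begins 54 mm behind the grasp point. The pads swing forward as they close: fully open they stand 13 mm farther back than shut.
Start: joints at [-74.748, 7.093, 94.555, -0, 78.352, -4.733], TCP at [222.118, -610.859, 231.322] pointing down, gripper open.
Joint ranges: [-149.61, 149.61], [-58.7, 133.49], [1.44, 155.28], [-77.14, 257.14], [18.33, 153.61], [-166.67, 166.67]. Speed limits (degrees/s): [147.25, 147.25, 180, 180, 180, 180].

### API

Orientations are given as [roll, pitch, yaw] about the fixed x, y, z axes, in that order (R = Rz(yaw) Ry(pitch) Rx(roll)).
In Python, from station import r, optics gives the robot as it stands.
- The arm moves only by the tool carry_out, never from a script. Its argument "steps" is a list of rows, each an object of numbers: "hand": the finger opening in mm, from 0 to 85.4; "tx", "ty", "tz": the shift along the tool's x, y, z in mm; "rx", "ry", "rz": the turn, a rotation vector about the tool's x, y, z in degrees. A call has 1 to 10 rows; each row shifts and turns the commanded pose from where the row before left it, along the tool's axes as they then stand; what a row does not reach is not made up. A row lasts 1/8 s, in which the tool goes at most 62.5 mm and 10.7 degrees, less where a joint would pass 70% of its speed; a pose out of reach is approached as far as the arm can. A call is refused whole if a number of a shift passes 62.5 or a number of a turn 10.7, either way. A call with a gripper value outside its range is refused whole. The fingers move at their own pace and stop on an object; the grip force is fixed at half the most. Time passes only in rows, so rows that do not move let the fingers close. It gives the time, the measured TCP pose, the force and the opening at its end, in the units of the state.
- r.state(): the state, without advancing time (a new reading comes with each control period).
- optics.snapshot(name): name is "side" or "top"; returns a dict with "frame" (480x640x3 uint8, red, green, blue), "range_z" (480x640 float32, mm along the optical axis (not along the pixel's ray), 0 where there is no reading), "vfov" (degrees; the focal length in pixels is half the picture's height over the tangent of half this angle, whatever the lens; pixels are square), "cx", "cy" (the principal point, pixels), "xyz" and "attitude" of the camera in the world. Camera axes: x right, y up, looking along -z (the intrinsics and any distortion apply to the point x, -y, -z); pixel columns grow to the right and rows downward; lengths in mm; the calibration is good to about 2 mm. A picture is of the moment at which its call begins.
- r.sign_off(): hands the job in, once; it reports no verdict.
Trained networks look in a picture, given as the dict that the camera call returned (one of the last four; its "shot" number tells which), for a name from the list of things; names that differ only in an ending like _2 or _b are one class to them, and where a whole thing is asked for, a point or a joint stands for the part that bears it (a point fixed in the world has none). Each returns a list of dicts, best first, with "conf" (0 to 1); they miss things now and then, are a little off and sometimes report something else, mostly with a low value. They report only what shows in the picture. A call takes as long as a camera call. They do not tell look-alikes from the thing itself.
- optics.recognise(query, picture): "rect" ([left, top, right, bottom] in pixels, round what is visible of it).
- optics.outline_of(query, picture): "mask" (480x640 bool, what is visible of it) and "rect" ([left, top, right, bottom] in pixels, round what is visible of it).
- optics.mark_of(query, picture): "at" ([column, row] in pixels: a listed point, or the origin of a listed thing).
The state is a dict: "time_s": time; "joint_positions": joint angles; "joint_velocities": joint speeds; "joint_torque": joint torques, N m; "tcp_pos": TCP position; "tool_rot": TCP orientation; "wrist_force": force on the tool from outside, world axes, zero at the start; "moment": the same for the moment, N m; "grip_width": finger opening in mm.
Only numpy, scipy, OpenCV 4.12 (cv2) and the standard library are available. Lean on these libraries where they do the work, as an engineer would, in place of code of your own. Each camera call takes 0.05 s, during which the arm holds its last target. There are 200 camera calls.

## Working session

There is one attempt and no reset: what is moved stays moved. The work goes in short steps, Python scripts to look and compute and a tool call to move; the robot and the scene stay as the last step left them, time stands still between calls to the robot, and variables do not carry over. Pictures are saved under pics/ and viewed, about 8 in all and at most 12, crops included, and the job is handed in when it is done.

Besides the shell and the picture viewer there is one more tool, called after "Request:" as a command line: name --argument value ..., lists and objects as JSON in quotes. carry_out: Moves the arm, as the interface text tells. Its arguments: {"type":"object","properties":{"steps":{"type":"array"}},"required":["steps"]}

```bash
mkdir -p pics; ls
cat > h.py <<'E'
import numpy as np, cv2
from station import r, optics
from scipy.spatial.transform import Rotation as Ro
def snap(n,f=None):
    p=optics.snapshot(n)
    if f: cv2.imwrite('pics/'+f,p['frame'][:,:,::-1])
    return p
E
python3 - <<'E'
from h import *
s=r.state(); print({k:np.round(v,2) for k,v in s.items()})
for n in ['side','top']:
    p=snap(n,n+'0.png')
    print(n,{k:(v if not hasattr(v,'shape') or v.size<20 else v.shape) for k,v in p.items()})
    for q in ['stand','hook_bed','nose_mid','keeper_mid','carrier_grip','carrier_bar','carrier_foot','trough','specimen_jar','slide_box','reagent','dropper','beaker','wash_bottle']:
        print(q,[(np.round(d['at']).tolist(),round(d['conf'],2)) for d in optics.mark_of(q,p)][:4])
E
```

```text
pics
{'time_s': np.float64(0.0), 'joint_positions': array([-74.75,   7.14,  94.64,  -0.  ,  78.35,  -4.73]), 'joint_velocities': array([-0.05,  0.05, -0.02, -0.06, -0.11, -0.07]), 'joint_torque': array([ 0.000e+00, -4.236e+01, -3.655e+01,  0.000e+00,  1.000e-02,
        0.000e+00]), 'tcp_pos': array([ 221.96, -610.27,  230.01]), 'tool_rot': array([-94.67,  89.88, 105.31]), 'wrist_force': array([ 0.08,  0.3 , -0.27]), 'moment': array([-0.02,  0.04,  0.  ]), 'grip_width': np.float64(85.51)}
side {'frame': (480, 640, 3), 'range_z': (480, 640), 'vfov': 46.98206611097018, 'cx': 315.8199892966907, 'cy': 247.6610630579815, 'xyz': array([ -48.81093663,  880.60268787, 1069.37600734]), 'attitude': array([  48.9033622 ,   -0.33017814, -145.58260696]), 'shot': 1}
stand [([322.0, 239.0], 0.78)]
hook_bed []
nose_mid [([350.0, 206.0], 0.69)]
keeper_mid [([349.0, 201.0], 0.96), ([398.0, 214.0], 0.25)]
carrier_grip [([436.0, 196.0], 0.8), ([415.0, 230.0], 0.74), ([356.0, 189.0], 0.56), ([354.0, 203.0], 0.27)]
carrier_bar [([428.0, 219.0], 0.95), ([412.0, 246.0], 0.68), ([356.0, 207.0], 0.64)]
carrier
[... 703 characters left out ...]
0.66), ([411.0, 220.0], 0.58)]
hook_bed [([409.0, 222.0], 0.76), ([413.0, 230.0], 0.68)]
nose_mid [([414.0, 218.0], 0.79)]
keeper_mid [([414.0, 220.0], 0.64)]
carrier_grip [([483.0, 308.0], 0.74), ([412.0, 314.0], 0.7), ([422.0, 226.0], 0.57)]
carrier_bar [([408.0, 314.0], 0.95), ([472.0, 310.0], 0.92), ([414.0, 232.0], 0.6), ([412.0, 235.0], 0.41)]
carrier_foot [([409.0, 238.0], 0.95), ([462.0, 311.0], 0.82), ([402.0, 316.0], 0.57)]
trough [([249.0, 194.0], 0.84)]
specimen_jar [([325.0, 260.0], 0.89)]
slide_box [([319.0, 307.0], 0.96)]
reagent [([162.0, 266.0], 0.81), ([410.0, 236.0], 0.6)]
dropper [([332.0, 173.0], 0.64)]
beaker [([487.0, 262.0], 0.94)]
wash_bottle [([494.0, 206.0], 0.92)]
```

View pics/side0.png

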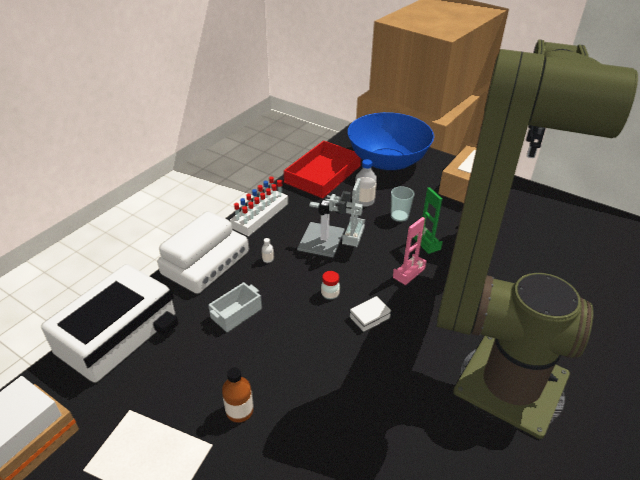

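View pics/top0.png

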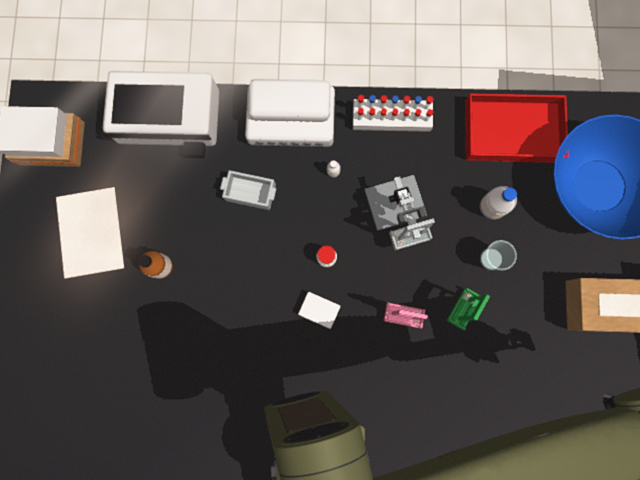

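Side picture: the grey steel carrier hangs on the stand at about (356,189), and the trough is at (235,305). In the top picture they are at (418,228) and (249,190). Look-alikes: the pink carrier at side (415,230) / top (412,314) and the green one at side (436,196) / top (483,308). I choose the grey one on the stand and will check it in a crop.

```bash
cat >> h.py <<'E'
def cloud(p):
    f=240/np.tan(np.radians(p['vfov']/2)); v,u=np.mgrid[0:480,0:640]; z=p['range_z']
    c=np.stack([(u-p['cx'])/f*z,-(v-p['cy'])/f*z,-z],-1)
    return c@Ro.from_euler('xyz',p['attitude'],degrees=True).as_matrix().T+p['xyz']
def rect(c,m,z0,z1):
    q=c[m&(c[...,2]>z0)&(c[...,2]<z1)]
    if len(q)<5: return None
    (x,y),(w,h),a=cv2.minAreaRect(q[:,:2].astype(np.float32)); return np.round([x,y,w,h,a,len(q),np.median(q[:,2])],1)
def box(u0,v0,u1,v1):
    m=np.zeros((480,640),bool); m[v0:v1,u0:u1]=1; return m
E
python3 - <<'E'
from h import *
t=snap('top'); s=snap('side'); ct=cloud(t); cs=cloud(s)
print('bench',ct[300,200],cs[330,300])
mt=box(355,165,445,255); ms=box(290,165,375,260)
for n,c,m in(('top',ct,mt),('side',cs,ms)):
    print(n,'plate',rect(c,m,5,15),'grip',rect(c,m,212,235),'gripall',rect(c,m,190,235),'keeper',rect(c,m,160,182))
print('trough top',rect(ct,box(215,160,285,215),40,60),rect(cs,box(200,275,270,335),40,60))
for q,(a,b,c2,d) in dict(jar=(310,240,345,275),box=(295,285,345,330),dropper=(322,155,345,182),beaker=(478,235,520,275),wash=(475,180,520,222)).items():
    print(q,rect(ct,box(a,b,c2,d),20,200))
a=cv2.resize(t['frame'][165:265,350:450],(400,400),interpolation=2)
b=cv2.resize(s['frame'][165:265,290:390],(400,400),interpolation=2)
cv2.imwrite('pics/crop.png',np.hstack([a,b])[:,:,::-1])
E
```

```text
bench [385.64771117 305.29602231  10.67724393] [492.00774939 150.596253     3.23933745]
top plate [ 6.268e+02 -1.837e+02  2.287e+02  2.254e+02  1.100e+00  1.655e+03
  9.400e+00] grip [ 554.  -203.4    8.5   60.2   17.8  120.   221.6] gripall [ 554.  -203.4    8.5   60.2   17.8  156.   220.2] keeper [ 591.  -189.8   88.3   60.5   18.9  312.   168.4]
side plate [ 708.1 -319.3  280.1  501.1   31.9 1732.     9.3] grip [ 553.8 -197.6    8.9   63.6   17.8   61.   221. ] gripall [ 553.8 -197.6    8.9   63.6   17.8  108.   214.6] keeper [ 591.7 -187.    86.6   70.4   18.8  220.   166.9]
trough top [662.4 194.3 135.1  69.7  79.7 474.   48.8] [707.8 188.2 135.5 167.   79.3 572.   48.1]
jar [499.7  -3.3  44.8  45.6  39.7 322.   64.3]
box [370.9  10.7  85.5  60.8  67.7 894.   32.1]
dropper [719.7 -15.8  25.3  30.2   1.7 156.   50.2]
beaker [ 508.6 -411.    68.1   69.6   53.8  570.    67.3]
wash [ 638.4 -412.7   66.1   59.9   35.   865.   102.5]
```

View pics/crop.png

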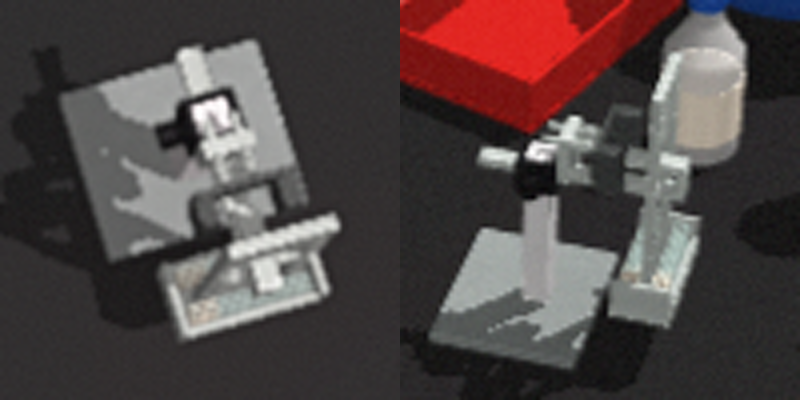

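The crop confirms the choice: the grey carrier, with its plate at about (554,-201), hangs on the hook before the keeper. Next I work out the tool axes and where the look-alikes stand.

```bash
cat >> h.py <<'E'
def go(x,y,z,yaw):
    s=r.state(); R=Ro.from_euler('xyz',s['tool_rot'],degrees=True).as_matrix()
    ty=np.degrees(np.arctan2(R[1,1],R[0,1])); d=(yaw-ty+90)%180-90
    # tool x is down: +rx lowers the world yaw
    R2=R@Ro.from_rotvec([-d,0,0],degrees=True).as_matrix(); D=np.array([x,y,z])-s['tcp_pos']
    print('t',s['time_s'],'tcp',np.round(s['tcp_pos'],1),'down',np.round(R[:,0],4),'yaw of tool y',round(ty,2),'rx',round(-d,2),'then shift',np.round(R2.T@D,1),'| shift without turn',np.round(R.T@D,1),'F',np.round(s['wrist_force'],2),'w',round(float(s['grip_width']),1),'J6',round(s['joint_positions'][5],1))
E
python3 - <<'E'
from h import *
t=snap('top'); ct=cloud(t); 
for n,b in dict(pink=(380,295,432,332),green=(445,285,492,332)).items():
    c=ct[box(*[b[0],b[1],b[2],b[3]])]; fr=t['frame'][box(*b)].astype(int)
    k=(fr.max(1)-fr.min(1)>50)&(c[:,2]>20); q=c[k]; print(n,q.min(0).round(),q.max(0).round())
go(554,-201,260,17.8)
E
```

```text
pink [ 336. -240.   20.] [ 393.  -21. 1461.]
green [ 334. -372.   20.] [ 432.  -21. 1461.]
t 1.65 tcp [ 222.1 -610.9  231.3] down [ 0. -0. -1.] yaw of tool y -70.02 rx -87.82 then shift [ -28.7  441.3 -288.8] | shift without turn [ -28.7 -271.8 -452. ] F [-0.45 -0.08  0.3 ] w 85.4 J6 -4.7
```

Request:
carry_out --steps '[{"tx": -5,"rx": -9.8},{"tx": -5,"rx": -9.8},{"tx": -5,"rx": -9.8},{"tx": -5,"rx": -9.8},{"tx": -5,"rx": -9.8},{"tx": -4,"rx": -9.8},{"rx": -9.8},{"rx": -9.8},{"rx": -9.4},{"hand": 60}]'

```text
schema error: expected keys hand, tx, ty, tz, rx, ry, rz
```

Request:
carry_out --steps '[{"ty": 44,"tz": -29},{"ty": 44,"tz": -29},{"ty": 44,"tz": -29},{"ty": 44,"tz": -29},{"ty": 44,"tz": -29},{"ty": 44,"tz": -29},{"ty": 44,"tz": -29},{"ty": 44,"tz": -29},{"ty": 44,"tz": -28.5},{"ty": 44,"tz": -28.5}]'

```text
schema error: expected keys hand, tx, ty, tz, rx, ry, rz
```

Run:
```python
from h import *
go(554,-201,188,17.8)
s=snap('side'); t=snap('top')
a=cv2.resize(t['frame'][150:270,340:460],(400,400),interpolation=2)
b=cv2.resize(s['frame'][110:270,280:440],(400,400),interpolation=2)
cv2.imwrite('pics/app.png',np.hstack([a,b])[:,:,::-1])
```

```text
t 1.65 tcp [ 222.1 -610.9  231.3] down [ 0. -0. -1.] yaw of tool y -70.02 rx -87.82 then shift [  43.3  441.3 -288.8] | shift without turn [  43.3 -271.8 -452. ] F [-0.45 -0.08  0.3 ] w 85.4 J6 -4.7
```

View pics/app.png

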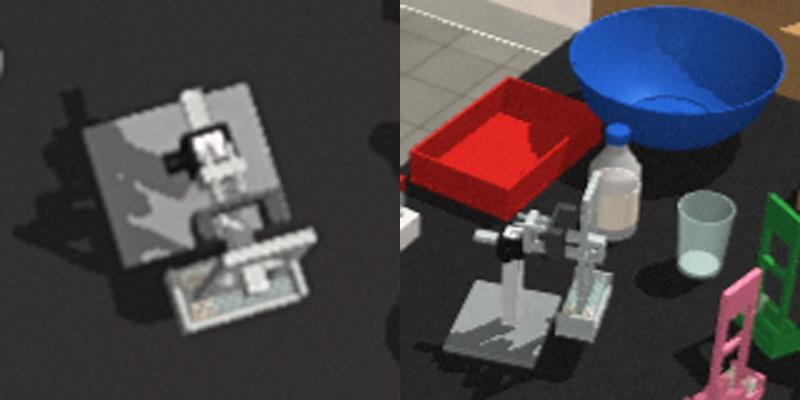

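The moves were refused because every row needs all seven keys, so this picture shows the arm still out of view and the scene unchanged (carrier at (270,245) on the left, (590,250) on the right). I resend with all seven keys.

Request:
carry_out --steps '[{"hand": 85,"tx": -5,"ty": 0,"tz": 0,"rx": -9.8,"ry": 0,"rz": 0},{"hand": 85,"tx": -5,"ty": 0,"tz": 0,"rx": -9.8,"ry": 0,"rz": 0},{"hand": 85,"tx": -5,"ty": 0,"tz": 0,"rx": -9.8,"ry": 0,"rz": 0},{"hand": 85,"tx": -5,"ty": 0,"tz": 0,"rx": -9.8,"ry": 0,"rz": 0},{"hand": 85,"tx": -5,"ty": 0,"tz": 0,"rx": -9.8,"ry": 0,"rz": 0},{"hand": 85,"tx": -4,"ty": 0,"tz": 0,"rx": -9.8,"ry": 0,"rz": 0},{"hand": 85,"tx": 0,"ty": 0,"tz": 0,"rx": -9.8,"ry": 0,"rz": 0},{"hand": 85,"tx": 0,"ty": 0,"tz": 0,"rx": -9.8,"ry": 0,"rz": 0},{"hand": 85,"tx": 0,"ty": 0,"tz": 0,"rx": -9.4,"ry": 0,"rz": 0},{"hand": 60,"tx": 0,"ty": 0,"tz": 0,"rx": 0,"ry": 0,"rz": 0}]'

```text
time_s: 3.0
tcp_pos: [222.1, -610.9, 260.3]
tool_rot: [-132.4, 90.0, 155.3]
wrist_force: [0.5, 0.4, -0.4]
grip_width: 69.3
```

Request:
carry_out --steps '[{"hand": 60,"tx": 0,"ty": 44,"tz": -29,"rx": 0,"ry": 0,"rz": 0},{"hand": 60,"tx": 0,"ty": 44,"tz": -29,"rx": 0,"ry": 0,"rz": 0},{"hand": 60,"tx": 0,"ty": 44,"tz": -29,"rx": 0,"ry": 0,"rz": 0},{"hand": 60,"tx": 0,"ty": 44,"tz": -29,"rx": 0,"ry": 0,"rz": 0},{"hand": 60,"tx": 0,"ty": 44,"tz": -29,"rx": 0,"ry": 0,"rz": 0},{"hand": 60,"tx": 0,"ty": 44,"tz": -29,"rx": 0,"ry": 0,"rz": 0},{"hand": 60,"tx": 0,"ty": 44,"tz": -29,"rx": 0,"ry": 0,"rz": 0},{"hand": 60,"tx": 0,"ty": 44,"tz": -29,"rx": 0,"ry": 0,"rz": 0},{"hand": 60,"tx": 0,"ty": 44,"tz": -28.5,"rx": 0,"ry": 0,"rz": 0},{"hand": 60,"tx": 0,"ty": 44,"tz": -28.5,"rx": 0,"ry": 0,"rz": 0}]'

```text
time_s: 4.25
tcp_pos: [553.8, -199.8, 260.6]
tool_rot: [38.2, 90.0, -34.2]
wrist_force: [0.3, -0.4, 1.4]
grip_width: 60.0
```

Run:
```python
from h import *
go(554,-201,188,17.8)
s=snap('side','side1.png'); t=snap('top')
cs=cloud(s)
for n,p in(('side',s),('top',t)):
    print([(np.round(d['at']).tolist(),round(d['conf'],2)) for d in optics.mark_of('carrier_grip',p)][:4])
a=cv2.resize(t['frame'][150:270,340:460],(400,400),interpolation=2)
b=cv2.resize(s['frame'][110:270,280:440],(400,400),interpolation=2)
cv2.imwrite('pics/app.png',np.hstack([a,b])[:,:,::-1])
```

```text
t 4.25 tcp [ 553.8 -199.8  260.6] down [ 5.e-04 -4.e-04 -1.e+00] yaw of tool y 17.61 rx -0.19 then shift [72.6 -0.2  1.2] | shift without turn [72.6 -0.2  1.2] F [ 0.28 -0.41  1.44] w 60.0 J6 -42.7
[([358.0, 194.0], 0.98), ([435.0, 200.0], 0.95), ([416.0, 230.0], 0.71)]
[([480.0, 308.0], 0.82), ([163.0, 266.0], 0.54), ([425.0, 228.0], 0.5)]
```

View pics/app.png

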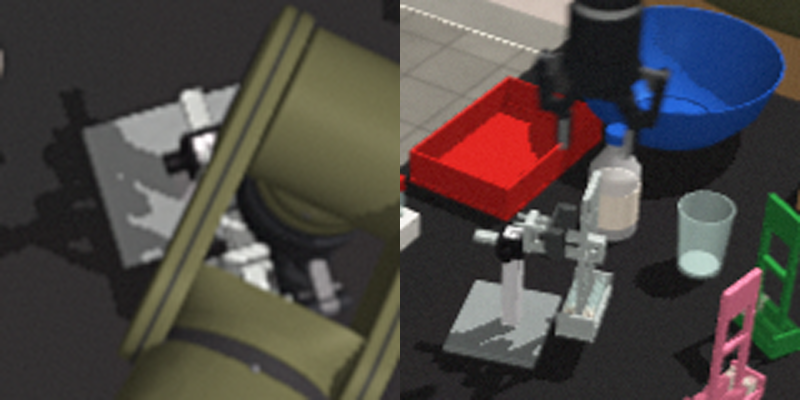

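The picture shows the open fingers (565,130)/(655,95) straddling above the plate (595,185), with the jaw axis along the hook. I descend and grip.

Request:
carry_out --steps '[{"hand": 60,"tx": 10,"ty": 0,"tz": 1,"rx": 0,"ry": 0,"rz": 0},{"hand": 60,"tx": 15,"ty": 0,"tz": 0,"rx": 0,"ry": 0,"rz": 0},{"hand": 60,"tx": 15,"ty": 0,"tz": 0,"rx": 0,"ry": 0,"rz": 0},{"hand": 60,"tx": 12,"ty": 0,"tz": 0,"rx": 0,"ry": 0,"rz": 0},{"hand": 60,"tx": 10,"ty": 0,"tz": 0,"rx": 0,"ry": 0,"rz": 0},{"hand": 60,"tx": 8,"ty": 0,"tz": 0,"rx": 0,"ry": 0,"rz": 0},{"hand": 60,"tx": 0,"ty": 0,"tz": 0,"rx": 0,"ry": 0,"rz": 0}]'

```text
time_s: 5.32
tcp_pos: [552.8, -202.0, 189.5]
tool_rot: [-132.2, 89.9, 155.5]
wrist_force: [0.4, -0.9, -0.4]
grip_width: 59.9
```

Request:
carry_out --steps '[{"hand": 40,"tx": 0,"ty": 0,"tz": 0,"rx": 0,"ry": 0,"rz": 0},{"hand": 30,"tx": 0,"ty": 0,"tz": 0,"rx": 0,"ry": 0,"rz": 0},{"hand": 22,"tx": 0,"ty": 0,"tz": 0,"rx": 0,"ry": 0,"rz": 0},{"hand": 18,"tx": 0,"ty": 0,"tz": 0,"rx": 0,"ry": 0,"rz": 0},{"hand": 14,"tx": 0,"ty": 0,"tz": 0,"rx": 0,"ry": 0,"rz": 0},{"hand": 10,"tx": 0,"ty": 0,"tz": 0,"rx": 0,"ry": 0,"rz": 0},{"hand": 6,"tx": 0,"ty": 0,"tz": 0,"rx": 0,"ry": 0,"rz": 0},{"hand": 0,"tx": 0,"ty": 0,"tz": 0,"rx": 0,"ry": 0,"rz": 0},{"hand": 0,"tx": 0,"ty": 0,"tz": 0,"rx": 0,"ry": 0,"rz": 0},{"hand": 0,"tx": 0,"ty": 0,"tz": 0,"rx": 0,"ry": 0,"rz": 0}]'

```text
time_s: 6.58
tcp_pos: [553.3, -202.2, 190.5]
tool_rot: [62.3, 90.0, -9.9]
wrist_force: [0.4, 0.9, 0.5]
grip_width: 7.2
```

Request:
carry_out --steps '[{"hand": 0,"tx": 0,"ty": 0,"tz": 0,"rx": 0,"ry": 0,"rz": 0},{"hand": 0,"tx": 0,"ty": 0,"tz": 0,"rx": 0,"ry": 0,"rz": 0}]'

```text
time_s: 6.82
tcp_pos: [553.2, -202.2, 190.4]
tool_rot: [67.8, 90.0, -4.4]
wrist_force: [0.8, 1.4, 0.9]
grip_width: 7.0
```

Request:
carry_out --steps '[{"hand": 0,"tx": -1,"ty": 0,"tz": 0,"rx": 0,"ry": 0,"rz": 0},{"hand": 0,"tx": -1,"ty": 0,"tz": 0,"rx": 0,"ry": 0,"rz": 0},{"hand": 0,"tx": -1,"ty": 0,"tz": 0,"rx": 0,"ry": 0,"rz": 0},{"hand": 0,"tx": 0,"ty": 0,"tz": 0,"rx": 0,"ry": 0,"rz": 0}]'

```text
time_s: 7.32
tcp_pos: [552.9, -202.2, 193.0]
tool_rot: [-123.9, 90.0, 163.8]
wrist_force: [-0.2, 0.5, -3.4]
grip_width: 7.0
```

Request:
carry_out --steps '[{"hand": 0,"tx": 0,"ty": 1.5,"tz": 0,"rx": 0,"ry": 0,"rz": 0},{"hand": 0,"tx": 0,"ty": 1.5,"tz": 0,"rx": 0,"ry": 0,"rz": 0},{"hand": 0,"tx": 0,"ty": 1.5,"tz": 0,"rx": 0,"ry": 0,"rz": 0},{"hand": 0,"tx": 0,"ty": 0,"tz": 0,"rx": 0,"ry": 0,"rz": 0}]'

```text
time_s: 7.82
tcp_pos: [557.5, -200.8, 193.3]
tool_rot: [-109.8, 90.0, 178.0]
wrist_force: [0.5, -0.4, -3.4]
grip_width: 7.5
```

Run:
```python
from h import *
go(552.9,-202.2,193,17.8)
s=r.state(); print(s['wrist_force']@[.952,.306,0], s['moment'])
```

```text
t 7.825 tcp [ 557.5 -200.8  193.3] down [-1.e-04  0.e+00 -1.e+00] yaw of tool y 17.79 rx -0.01 then shift [ 0.3 -4.8 -0.1] | shift without turn [ 0.3 -4.8 -0.1] F [ 0.54 -0.45 -3.39] w 7.5 J6 -42.8
0.3786345589573268 [-0.02091777  0.01060482  0.01320107]
```

Request:
carry_out --steps '[{"hand": 0,"tx": 0,"ty": 1.5,"tz": 0,"rx": 0,"ry": 0,"rz": 0},{"hand": 0,"tx": 0,"ty": 1.5,"tz": 0,"rx": 0,"ry": 0,"rz": 0},{"hand": 0,"tx": 0,"ty": 0,"tz": 0,"rx": 0,"ry": 0,"rz": 0}]'

```text
time_s: 8.2
tcp_pos: [560.4, -199.9, 193.3]
tool_rot: [46.3, 90.0, -25.9]
wrist_force: [0.8, 0.1, -3.1]
grip_width: 7.0
```

Request:
carry_out --steps '[{"hand": 0,"tx": 0,"ty": 1.5,"tz": 0,"rx": 0,"ry": 0,"rz": 0},{"hand": 0,"tx": 0,"ty": 1.5,"tz": 0,"rx": 0,"ry": 0,"rz": 0},{"hand": 0,"tx": 0,"ty": 0,"tz": 0,"rx": 0,"ry": 0,"rz": 0}]'

```text
time_s: 8.57
tcp_pos: [563.3, -199.0, 193.3]
tool_rot: [82.5, 90.0, 10.3]
wrist_force: [-0.4, -0.8, -2.8]
grip_width: 6.7
```

Request:
carry_out --steps '[{"hand": 0,"tx": 0,"ty": 1.5,"tz": 0,"rx": 0,"ry": 0,"rz": 0},{"hand": 0,"tx": 0,"ty": 1.5,"tz": 0,"rx": 0,"ry": 0,"rz": 0},{"hand": 0,"tx": 0,"ty": 0,"tz": 0,"rx": 0,"ry": 0,"rz": 0}]'

```text
time_s: 8.95
tcp_pos: [566.1, -198.1, 193.3]
tool_rot: [56.0, 90.0, -16.2]
wrist_force: [-0.5, -0.1, -3.0]
grip_width: 7.0
```

Request:
carry_out --steps '[{"hand": 0,"tx": 0,"ty": 1.5,"tz": 0,"rx": 0,"ry": 0,"rz": 0},{"hand": 0,"tx": 0,"ty": 1.5,"tz": 0,"rx": 0,"ry": 0,"rz": 0},{"hand": 0,"tx": 0,"ty": 0,"tz": 0,"rx": 0,"ry": 0,"rz": 0}]'

```text
time_s: 9.32
tcp_pos: [568.9, -197.2, 193.3]
tool_rot: [80.7, 90.0, 8.5]
wrist_force: [-0.2, 0.7, -3.2]
grip_width: 7.4
```

Request:
carry_out --steps '[{"hand": 0,"tx": 0,"ty": 1.5,"tz": 0,"rx": 0,"ry": 0,"rz": 0},{"hand": 0,"tx": 0,"ty": 1.5,"tz": 0,"rx": 0,"ry": 0,"rz": 0},{"hand": 0,"tx": 0,"ty": 0,"tz": 0,"rx": 0,"ry": 0,"rz": 0}]'

```text
time_s: 9.7
tcp_pos: [571.3, -196.4, 193.3]
tool_rot: [-97.0, 89.9, -169.2]
wrist_force: [-3.0, -0.0, -1.8]
grip_width: 6.8
```

Request:
carry_out --steps '[{"hand": 0,"tx": 0,"ty": 1,"tz": 0,"rx": 0,"ry": 0,"rz": 0},{"hand": 0,"tx": 0,"ty": 0,"tz": 0,"rx": 0,"ry": 0,"rz": 0}]'

```text
time_s: 9.95
tcp_pos: [572.5, -196.0, 193.3]
tool_rot: [-94.6, 90.0, -166.8]
wrist_force: [-3.3, -0.7, -1.9]
grip_width: 7.1
```

Request:
carry_out --steps '[{"hand": 0,"tx": 0,"ty": 1.5,"tz": 0,"rx": 0,"ry": 0,"rz": 0},{"hand": 0,"tx": 0,"ty": 1.5,"tz": 0,"rx": 0,"ry": 0,"rz": 0},{"hand": 0,"tx": 0,"ty": 1.5,"tz": 0,"rx": 0,"ry": 0,"rz": 0},{"hand": 0,"tx": 0,"ty": 1.5,"tz": 0,"rx": 0,"ry": 0,"rz": 0},{"hand": 0,"tx": 0,"ty": 0,"tz": 0,"rx": 0,"ry": 0,"rz": 0}]'

```text
time_s: 10.58
tcp_pos: [578.2, -194.2, 193.3]
tool_rot: [-99.0, 90.0, -171.2]
wrist_force: [-5.8, -1.8, -0.9]
grip_width: 7.3
```

```bash
cat >> h.py <<'E'
def feel():
    for i in range(4):
        optics.snapshot('side'); s=r.state(); print('along',np.round(s['tcp_pos']@[.952,.306,0]-(568.9*.952-197.2*.306),1),'F',round(-s['wrist_force']@[.952,.306,0],2),np.round(s['wrist_force'],1),np.round(s['moment'],2),np.round(s['tcp_pos'],1))
E
python3 -c "
from h import *
feel()"
```

```text
along 9.7 F 5.65 [-5.1 -2.5 -1.5] [-0.28  1.06  0.03] [ 578.2 -194.2  193.3]
along 9.7 F 5.15 [-5.  -1.4 -1.2] [-0.25  1.07  0.04] [ 578.1 -194.2  193.3]
along 9.7 F 5.16 [-5.  -1.4 -1. ] [-0.27  1.02  0.03] [ 578.1 -194.2  193.3]
along 9.7 F 5.71 [-5.5 -1.4 -1.5] [-0.2   1.03  0.03] [ 578.1 -194.2  193.3]
```

Request:
carry_out --steps '[{"hand": 0,"tx": 0,"ty": 1.5,"tz": 0,"rx": 0,"ry": 0,"rz": 0},{"hand": 0,"tx": 0,"ty": 1.5,"tz": 0,"rx": 0,"ry": 0,"rz": 0},{"hand": 0,"tx": 0,"ty": 1.5,"tz": 0,"rx": 0,"ry": 0,"rz": 0},{"hand": 0,"tx": 0,"ty": 1.5,"tz": 0,"rx": 0,"ry": 0,"rz": 0},{"hand": 0,"tx": 0,"ty": 0,"tz": 0,"rx": 0,"ry": 0,"rz": 0}]'

```text
time_s: 11.4
tcp_pos: [583.5, -192.5, 193.3]
tool_rot: [-97.4, 89.9, -169.6]
wrist_force: [-7.4, -1.6, 0.8]
grip_width: 7.5
```

Run:
```python
from h import *
feel()
p=snap('side'); cv2.imwrite('pics/press.png',cv2.resize(p['frame'][150:250,295:395],(600,600),interpolation=2)[:,:,::-1])
```

```text
along 15.3 F 7.02 [-6.9 -1.6  0.2] [-0.37  1.4   0.07] [ 583.4 -192.5  193.3]
along 15.2 F 6.68 [-6.6 -1.3  0.1] [-0.32  1.29  0.07] [ 583.4 -192.5  193.3]
along 15.2 F 6.34 [-6.4 -0.8  0.3] [-0.35  1.34  0.07] [ 583.4 -192.6  193.3]
along 15.2 F 7.71 [-7.7 -1.2 -1.1] [-0.32  1.34  0.04] [ 583.4 -192.5  193.3]
```

View pics/press.png

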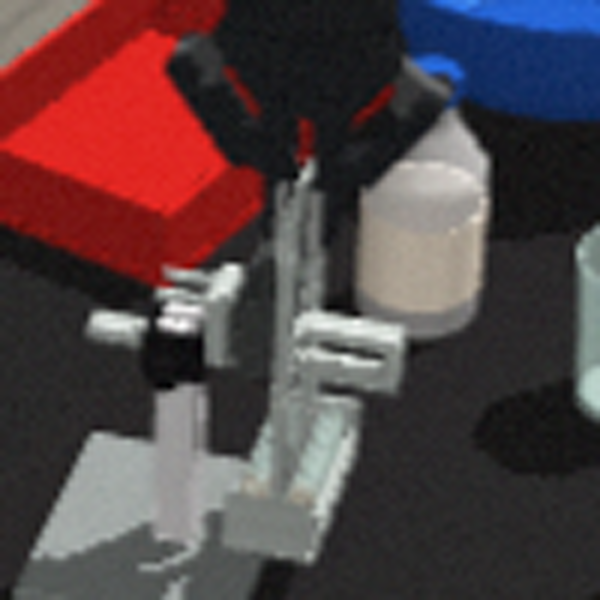

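The bar is at the mouth and the keeper is compressed about 13 mm. I press 2 mm more, then start the lift gently.

Request:
carry_out --steps '[{"hand": 0,"tx": 0,"ty": 1,"tz": 0,"rx": 0,"ry": 0,"rz": 0},{"hand": 0,"tx": 0,"ty": 1,"tz": 0,"rx": 0,"ry": 0,"rz": 0},{"hand": 0,"tx": 0,"ty": 0,"tz": 0,"rx": 0,"ry": 0,"rz": 0}]'

```text
time_s: 12.02
tcp_pos: [585.2, -192.0, 193.3]
tool_rot: [-96.9, 89.9, -169.1]
wrist_force: [-7.5, -2.4, 1.6]
grip_width: 7.3
```

Request:
carry_out --steps '[{"hand": 0,"tx": -1,"ty": 0,"tz": 0,"rx": 0,"ry": 0,"rz": 0},{"hand": 0,"tx": -1,"ty": 0,"tz": 0,"rx": 0,"ry": 0,"rz": 0},{"hand": 0,"tx": 0,"ty": 0,"tz": 0,"rx": 0,"ry": 0,"rz": 0}]'

```text
time_s: 12.4
tcp_pos: [584.4, -192.1, 193.4]
tool_rot: [-102.3, 89.7, -174.5]
wrist_force: [-6.3, -4.3, -4.5]
grip_width: 7.1
```

Request:
carry_out --steps '[{"hand": 0,"tx": -1,"ty": 0,"tz": 0,"rx": 0,"ry": 0,"rz": 0},{"hand": 0,"tx": -1,"ty": 0,"tz": 0,"rx": 0,"ry": 0,"rz": 0},{"hand": 0,"tx": 0,"ty": 0,"tz": 0,"rx": 0,"ry": 0,"rz": 0}]'

```text
time_s: 12.78
tcp_pos: [584.0, -191.9, 194.6]
tool_rot: [-109.1, 89.7, 178.7]
wrist_force: [-6.7, -2.5, -7.3]
grip_width: 7.0
```

Run:
```python
from h import *
feel(); go(584,-192,194,17.8)
p=snap('side'); cv2.imwrite('pics/press2.png',cv2.resize(p['frame'][170:250,305:385],(600,600),interpolation=2)[:,:,::-1])
```

```text
along 16.0 F 7.46 [-6.8 -3.4 -6.3] [-0.7   1.3   0.07] [ 584.  -191.9  194.6]
along 16.0 F 6.88 [-6.1 -3.6 -7.7] [-0.69  1.31  0.05] [ 584.  -191.9  194.6]
along 16.0 F 6.53 [-5.8 -3.4 -7.1] [-0.67  1.25 -0.01] [ 584.  -191.9  194.6]
along 16.0 F 7.07 [-6.4 -3.2 -7. ] [-0.62  1.24  0.  ] [ 584.  -191.9  194.6]
t 12.975 tcp [ 584.  -191.9  194.6] down [-6.e-03  1.e-04 -1.e+00] yaw of tool y 17.78 rx -0.02 then shift [ 0.6 -0.   0.1] | shift without turn [ 0.6 -0.   0.1] F [-6.41 -3.16 -6.97] w 7.0 J6 -40.9
```

View pics/press2.png

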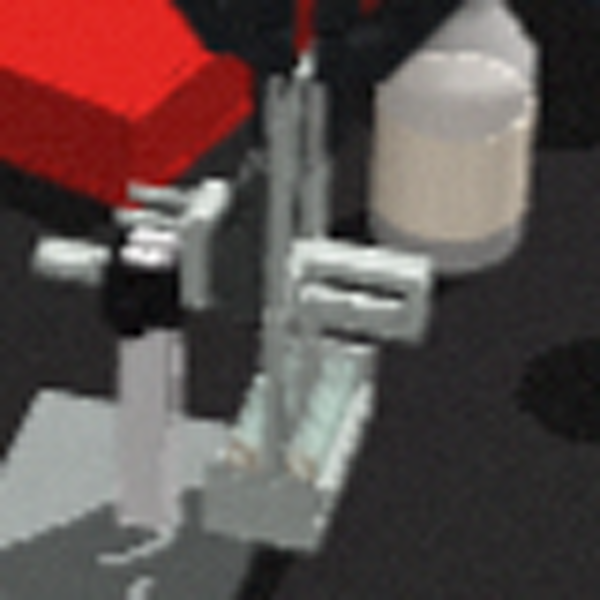

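Bar top is at about 144.6 mm, still below the nose (146). The roughly 4 N resistance is therefore prong friction. I continue slowly with a little more press.

Request:
carry_out --steps '[{"hand": 0,"tx": 0,"ty": 1.5,"tz": 0,"rx": 0,"ry": 0,"rz": 0},{"hand": 0,"tx": -1,"ty": 0,"tz": 0,"rx": 0,"ry": 0,"rz": 0},{"hand": 0,"tx": 0,"ty": 0,"tz": 0,"rx": 0,"ry": 0,"rz": 0}]'

```text
time_s: 13.4
tcp_pos: [585.2, -191.4, 195.4]
tool_rot: [-111.2, 89.6, 176.6]
wrist_force: [-7.1, -3.0, -6.7]
grip_width: 7.2
```

Request:
carry_out --steps '[{"hand": 0,"tx": -1,"ty": 0,"tz": 0,"rx": 0,"ry": 0,"rz": 0},{"hand": 0,"tx": -1,"ty": 0,"tz": 0,"rx": 0,"ry": 0,"rz": 0},{"hand": 0,"tx": 0,"ty": 0,"tz": 0,"rx": 0,"ry": 0,"rz": 0}]'

```text
time_s: 13.78
tcp_pos: [585.1, -191.2, 197.2]
tool_rot: [-114.3, 89.6, 173.5]
wrist_force: [-7.0, -2.7, -7.7]
grip_width: 7.2
```

Request:
carry_out --steps '[{"hand": 0,"tx": -1,"ty": 0,"tz": 0,"rx": 0,"ry": 0,"rz": 0},{"hand": 0,"tx": -1,"ty": 0,"tz": 0,"rx": 0,"ry": 0,"rz": 0},{"hand": 0,"tx": 0,"ty": 0,"tz": 0,"rx": 0,"ry": 0,"rz": 0}]'

```text
time_s: 14.15
tcp_pos: [585.0, -191.1, 199.2]
tool_rot: [-115.9, 89.6, 171.8]
wrist_force: [-7.6, -1.7, -7.7]
grip_width: 7.5
```

Request:
carry_out --steps '[{"hand": 0,"tx": -1.5,"ty": 0,"tz": 0,"rx": 0,"ry": 0,"rz": 0},{"hand": 0,"tx": -1.5,"ty": 0,"tz": 0,"rx": 0,"ry": 0,"rz": 0},{"hand": 0,"tx": 0,"ty": 0,"tz": 0,"rx": 0,"ry": 0,"rz": 0}]'

```text
time_s: 14.52
tcp_pos: [585.1, -191.0, 202.2]
tool_rot: [-117.5, 89.6, 170.3]
wrist_force: [-7.2, -2.2, -7.2]
grip_width: 7.0
```

Request:
carry_out --steps '[{"hand": 0,"tx": -1.5,"ty": 0,"tz": 0,"rx": 0,"ry": 0,"rz": 0},{"hand": 0,"tx": -1.5,"ty": 0,"tz": 0,"rx": 0,"ry": 0,"rz": 0},{"hand": 0,"tx": 0,"ty": 0,"tz": 0,"rx": 0,"ry": 0,"rz": 0}]'

```text
time_s: 14.9
tcp_pos: [585.1, -191.0, 205.2]
tool_rot: [-117.6, 89.6, 170.2]
wrist_force: [-7.9, -2.4, -7.9]
grip_width: 7.1
```

The bar is passing the nose with the forces steady, so I keep lifting to a total rise of about 36 mm.

Request:
carry_out --steps '[{"hand": 0,"tx": -2,"ty": 0,"tz": 0,"rx": 0,"ry": 0,"rz": 0},{"hand": 0,"tx": -2,"ty": 0,"tz": 0,"rx": 0,"ry": 0,"rz": 0},{"hand": 0,"tx": -2,"ty": 0,"tz": 0,"rx": 0,"ry": 0,"rz": 0},{"hand": 0,"tx": -2,"ty": 0,"tz": 0,"rx": 0,"ry": 0,"rz": 0},{"hand": 0,"tx": -2,"ty": 0,"tz": 0,"rx": 0,"ry": 0,"rz": 0},{"hand": 0,"tx": 0,"ty": 0,"tz": 0,"rx": 0,"ry": 0,"rz": 0}]'

```text
time_s: 15.65
tcp_pos: [585.1, -191.0, 215.4]
tool_rot: [-117.2, 89.6, 170.6]
wrist_force: [-7.5, -2.5, -7.3]
grip_width: 7.5
```

Request:
carry_out --steps '[{"hand": 0,"tx": -2,"ty": 0,"tz": 0,"rx": 0,"ry": 0,"rz": 0},{"hand": 0,"tx": -2,"ty": 0,"tz": 0,"rx": 0,"ry": 0,"rz": 0},{"hand": 0,"tx": -2,"ty": 0,"tz": 0,"rx": 0,"ry": 0,"rz": 0},{"hand": 0,"tx": -2,"ty": 0,"tz": 0,"rx": 0,"ry": 0,"rz": 0},{"hand": 0,"tx": -2,"ty": 0,"tz": 0,"rx": 0,"ry": 0,"rz": 0},{"hand": 0,"tx": 0,"ty": 0,"tz": 0,"rx": 0,"ry": 0,"rz": 0}]'

```text
time_s: 16.4
tcp_pos: [585.1, -191.1, 225.4]
tool_rot: [-116.5, 89.6, 171.3]
wrist_force: [-7.7, -2.1, -7.2]
grip_width: 6.8
```

Request:
carry_out --steps '[{"hand": 0,"tx": 0,"ty": -2,"tz": 0,"rx": 0,"ry": 0,"rz": 0},{"hand": 0,"tx": 0,"ty": -2,"tz": 0,"rx": 0,"ry": 0,"rz": 0},{"hand": 0,"tx": 0,"ty": -2,"tz": 0,"rx": 0,"ry": 0,"rz": 0},{"hand": 0,"tx": 0,"ty": -2,"tz": 0,"rx": 0,"ry": 0,"rz": 0},{"hand": 0,"tx": 0,"ty": -2,"tz": 0,"rx": 0,"ry": 0,"rz": 0},{"hand": 0,"tx": 0,"ty": 0,"tz": 0,"rx": 0,"ry": 0,"rz": 0}]'

```text
time_s: 17.15
tcp_pos: [576.7, -193.9, 226.4]
tool_rot: [-127.6, 89.8, 160.2]
wrist_force: [-5.2, -0.3, -5.8]
grip_width: 6.8
```

Run:
```python
from h import *
feel(); go(585-90,-191-29,226,17.8)
```

```text
along 8.6 F 5.32 [-5.1 -1.7 -5.7] [-0.21  1.18  0.09] [ 576.9 -193.9  226.5]
along 8.7 F 4.93 [-4.9 -0.8 -5.8] [-0.22  1.15  0.08] [ 577.  -193.9  226.8]
along 8.9 F 4.47 [-4.4 -1.  -6.2] [-0.23  1.24  0.06] [ 577.2 -193.9  227. ]
along 8.9 F 4.38 [-4.6 -0.1 -6.6] [-0.21  1.11  0.06] [ 577.2 -193.9  227.2]
t 17.35 tcp [ 577.2 -193.9  227.2] down [-0.0024  0.001  -1.    ] yaw of tool y 17.79 rx -0.01 then shift [  1.3 -86.2  -0.3] | shift without turn [  1.3 -86.2  -0.3] F [-4.57 -0.11 -6.6 ] w 7.2 J6 -41.4
```

Request:
carry_out --steps '[{"hand": 0,"tx": 0,"ty": -4,"tz": 0,"rx": 0,"ry": 0,"rz": 0},{"hand": 0,"tx": 0,"ty": -4,"tz": 0,"rx": 0,"ry": 0,"rz": 0},{"hand": 0,"tx": 0,"ty": -4,"tz": 0,"rx": 0,"ry": 0,"rz": 0},{"hand": 0,"tx": 0,"ty": -4,"tz": 0,"rx": 0,"ry": 0,"rz": 0},{"hand": 0,"tx": 0,"ty": 0,"tz": 0,"rx": 0,"ry": 0,"rz": 0}]'

```text
time_s: 17.98
tcp_pos: [563.1, -199.4, 229.2]
tool_rot: [58.1, 89.9, -14.1]
wrist_force: [0.1, 0.5, -3.3]
grip_width: 7.2
```

Request:
carry_out --steps '[{"hand": 0,"tx": 0,"ty": -4,"tz": 0,"rx": 0,"ry": 0,"rz": 0},{"hand": 0,"tx": 0,"ty": -6,"tz": 0,"rx": 0,"ry": 0,"rz": 0},{"hand": 0,"tx": 0,"ty": -6,"tz": 0,"rx": 0,"ry": 0,"rz": 0},{"hand": 0,"tx": 0,"ty": -6,"tz": 0,"rx": 0,"ry": 0,"rz": 0},{"hand": 0,"tx": 0,"ty": -6,"tz": 0,"rx": 0,"ry": 0,"rz": 0},{"hand": 0,"tx": 0,"ty": -4,"tz": 0,"rx": 0,"ry": 0,"rz": 0},{"hand": 0,"tx": 0,"ty": 0,"tz": 0,"rx": 0,"ry": 0,"rz": 0}]'

```text
time_s: 18.85
tcp_pos: [532.0, -209.1, 228.4]
tool_rot: [68.0, 90.0, -4.3]
wrist_force: [0.0, -0.2, -3.2]
grip_width: 6.9
```

Run:
```python
from h import *
feel(); go(585-95,-191-30.5,226,17.8)
p=snap('side'); cv2.imwrite('pics/draw.png',cv2.resize(p['frame'][140:260,295:415],(600,600),interpolation=2)[:,:,::-1])
```

```text
along -38.6 F -0.17 [ 0.2  0.  -3.6] [-0.02  0.03 -0.01] [ 532.1 -209.   228.4]
along -38.5 F 0.16 [-0.  -0.5 -2.9] [ 0.04 -0.01 -0.01] [ 532.2 -209.   228.4]
along -38.4 F 0.21 [-0.1 -0.3 -3.9] [ 0.02 -0.02  0.02] [ 532.3 -208.9  228.4]
along -38.4 F 0.24 [-0.2 -0.1 -2.3] [ 0.02 -0.    0.04] [ 532.3 -208.9  228.4]
t 19.05 tcp [ 532.3 -208.9  228.4] down [ 2.e-04  1.e-04 -1.e+00] yaw of tool y 17.79 rx -0.01 then shift [  2.3 -44.1  -0.9] | shift without turn [  2.3 -44.1  -0.9] F [-0.2  -0.15 -2.34] w 7.1 J6 -44.6
```

View pics/draw.png

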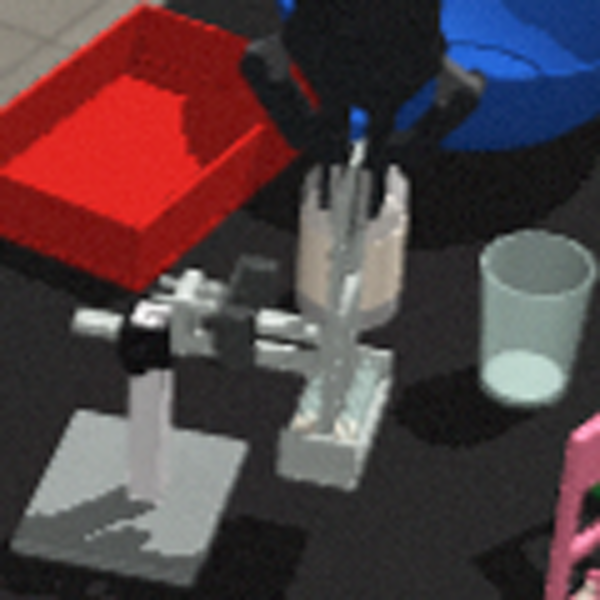

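Only the weight is felt now. The picture shows the carrier upright over the nose (340,320) and the keeper sprung back (240,310). I draw it off the remaining 50 mm and raise it.

Request:
carry_out --steps '[{"hand": 0,"tx": 0,"ty": -5,"tz": 0,"rx": 0,"ry": 0,"rz": 0},{"hand": 0,"tx": 0,"ty": -10,"tz": 0,"rx": 0,"ry": 0,"rz": 0},{"hand": 0,"tx": 0,"ty": -10,"tz": 0,"rx": 0,"ry": 0,"rz": 0},{"hand": 0,"tx": 0,"ty": -10,"tz": 0,"rx": 0,"ry": 0,"rz": 0},{"hand": 0,"tx": 0,"ty": -10,"tz": 0,"rx": 0,"ry": 0,"rz": 0},{"hand": 0,"tx": 0,"ty": -5,"tz": 0,"rx": 0,"ry": 0,"rz": 0},{"hand": 0,"tx": 0,"ty": 0,"tz": 0,"rx": 0,"ry": 0,"rz": 0}]'

```text
time_s: 19.98
tcp_pos: [484.3, -224.4, 228.5]
tool_rot: [61.5, 90.0, -10.7]
wrist_force: [-0.5, 0.2, -2.6]
grip_width: 7.2
```

Request:
carry_out --steps '[{"hand": 0,"tx": -10,"ty": 0,"tz": 0,"rx": 0,"ry": 0,"rz": 0},{"hand": 0,"tx": -15,"ty": 0,"tz": 0,"rx": 0,"ry": 0,"rz": 0},{"hand": 0,"tx": -15,"ty": 0,"tz": 0,"rx": 0,"ry": 0,"rz": 0},{"hand": 0,"tx": -15,"ty": 0,"tz": 0,"rx": 0,"ry": 0,"rz": 0},{"hand": 0,"tx": -15,"ty": 0,"tz": 0,"rx": 0,"ry": 0,"rz": 0},{"hand": 0,"tx": -5,"ty": 0,"tz": 0,"rx": 0,"ry": 0,"rz": 0}]'

```text
time_s: 20.72
tcp_pos: [485.1, -224.5, 305.2]
tool_rot: [41.2, 89.9, -31.0]
wrist_force: [-1.1, 0.6, -3.5]
grip_width: 7.1
```

Run:
```python
from h import *
t=snap('top'); c=cloud(t); m=box(215,160,285,215)
for a,b in((44,56),(40,60)): print('rim',rect(c,m,a,b))
k=(m&(c[...,2]>42)&(c[...,2]<60)).astype(np.uint8); k2=cv2.morphologyEx(k,cv2.MORPH_CLOSE,np.ones((25,25)))
print('floor',rect(c,m,2,14))
cn=optics.outline_of('trough',t)[0]; print('mask',cn['conf'],rect(c,cn['mask'],42,60))
q=c[k>0][:,:2]; u=np.array([np.cos(np.radians(79.7)),np.sin(np.radians(79.7))]); w=np.array([u[1],-u[0]])
for e in(u,w):
    h,b=np.histogram(q@e,bins=np.arange((q@e).min()-2,(q@e).max()+4,3)); print(np.round(b[0]),h)
s=snap('side'); cs=cloud(s); cm=optics.outline_of('trough',s)[0]; print('side',cm['conf'],rect(cs,cm['mask'],42,60))
go(662,194,310,-10.3)
```

```text
rim [662.6 194.6 134.9  69.2  79.6 409.   49.8]
rim [662.9 194.5 134.9  70.   79.9 470.   49.3]
floor [ 675.2  199.   141.7  179.     1.6 1345.     4.7]
mask 0.92 [663.  194.7 134.6  70.   79.9 446.   49.5]
240.0 [ 6 12 15 18 39 26  6  5  6  5  6  6  7  6  7  6  7  7  6  8  5  6  6  7
  5  7  6  6  5  8  8  6  6  6  6  6  7  6  6 10 39 28 16 16 13  8]
580.0 [27 56 40  4  7  8  6 14 15 15 16 17 13 17 14 13 15 10  7  4 11 27 66 29
  1]
side 0.55 [663.5 197.6 135.3  74.4  78.5 476.   48.7]
t 20.925 tcp [ 484.3 -224.1  302.7] down [-9.e-04  5.e-04 -1.e+00] yaw of tool y 17.78 rx 28.08 then shift [  -7.2  100.  -443.1] | shift without turn [  -7.2  296.9 -343.9] F [ 0.12 -0.37 -2.92] w 6.6 J6 -48.4
```

Request:
carry_out --steps '[{"hand": 0,"tx": -15,"ty": 0,"tz": 0,"rx": 0,"ry": 0,"rz": 0},{"hand": 0,"tx": -15,"ty": 0,"tz": 0,"rx": 0,"ry": 0,"rz": 0},{"hand": 0,"tx": 0,"ty": 0,"tz": 0,"rx": 7,"ry": 0,"rz": 0},{"hand": 0,"tx": 0,"ty": 0,"tz": 0,"rx": 7,"ry": 0,"rz": 0},{"hand": 0,"tx": 0,"ty": 0,"tz": 0,"rx": 7,"ry": 0,"rz": 0},{"hand": 0,"tx": 0,"ty": 0,"tz": 0,"rx": 7,"ry": 0,"rz": 0},{"hand": 0,"tx": 0,"ty": 0,"tz": 0,"rx": 0,"ry": 0,"rz": 0}]'

```text
time_s: 21.8
tcp_pos: [484.8, -224.4, 334.5]
tool_rot: [70.1, 89.9, -30.0]
wrist_force: [-0.3, -0.4, -3.3]
grip_width: 6.9
```

Request:
carry_out --steps '[{"hand": 0,"tx": 0,"ty": 0,"tz": -20,"rx": 0,"ry": 0,"rz": 0},{"hand": 0,"tx": 0,"ty": 0,"tz": -40,"rx": 0,"ry": 0,"rz": 0},{"hand": 0,"tx": 0,"ty": 16,"tz": -53,"rx": 0,"ry": 0,"rz": 0},{"hand": 0,"tx": 0,"ty": 16,"tz": -60,"rx": 0,"ry": 0,"rz": 0},{"hand": 0,"tx": 0,"ty": 16,"tz": -60,"rx": 0,"ry": 0,"rz": 0},{"hand": 0,"tx": 0,"ty": 16,"tz": -60,"rx": 0,"ry": 0,"rz": 0},{"hand": 0,"tx": 0,"ty": 16,"tz": -60,"rx": 0,"ry": 0,"rz": 0},{"hand": 0,"tx": 0,"ty": 12,"tz": -50,"rx": 0,"ry": 0,"rz": 0},{"hand": 0,"tx": 0,"ty": 8,"tz": -40,"rx": 0,"ry": 0,"rz": 0},{"hand": 0,"tx": 0,"ty": 0,"tz": 0,"rx": 0,"ry": 0,"rz": 0}]'

```text
time_s: 23.05
tcp_pos: [661.3, 198.1, 332.6]
tool_rot: [-115.2, 89.9, 144.9]
wrist_force: [0.2, -0.4, -2.9]
grip_width: 7.1
```

Run:
```python
from h import *
go(663,195,270,-10.2)
```

```text
t 23.05 tcp [661.3 198.1 332.6] down [-1.3e-03  9.0e-04 -1.0e+00] yaw of tool y -9.89 rx 0.31 then shift [62.6  2.3  2.7] | shift without turn [62.6  2.3  2.8] F [ 0.2  -0.44 -2.87] w 7.1 J6 22.1
```

Request:
carry_out --steps '[{"hand": 0,"tx": 15,"ty": 1,"tz": 1,"rx": 0.3,"ry": 0,"rz": 0},{"hand": 0,"tx": 20,"ty": 0,"tz": 1,"rx": 0,"ry": 0,"rz": 0},{"hand": 0,"tx": 20,"ty": 0,"tz": 0,"rx": 0,"ry": 0,"rz": 0},{"hand": 0,"tx": 20,"ty": 0,"tz": 0,"rx": 0,"ry": 0,"rz": 0},{"hand": 0,"tx": 15,"ty": 0,"tz": 0,"rx": 0,"ry": 0,"rz": 0},{"hand": 0,"tx": 10,"ty": 0,"tz": 0,"rx": 0,"ry": 0,"rz": 0},{"hand": 0,"tx": 0,"ty": 0,"tz": 0,"rx": 0,"ry": 0,"rz": 0},{"hand": 0,"tx": 0,"ty": 0,"tz": 0,"rx": 0,"ry": 0,"rz": 0}]'

```text
time_s: 24.05
tcp_pos: [662.7, 192.0, 234.4]
tool_rot: [112.6, 89.9, 12.1]
wrist_force: [0.5, 1.5, -3.0]
grip_width: 7.2
```

Run:
```python
from h import *
go(663,195,230,-10.2)
u=np.radians(79.8); U=np.array([np.cos(u),np.sin(u)]); W=np.array([U[1],-U[0]])
for n in('side','top'):
    p=snap(n); c=cloud(p)
    near=(np.hypot(c[...,0]-663,c[...,1]-195)<75)
    for a,b in((42,56),(76,92),(92,118),(120,170)):
        q=c[near&(c[...,2]>a)&(c[...,2]<b)][:,:2]-[663,195]
        if len(q)>4: print(n,a,b,len(q),'x',np.percentile(q@W,[1,50,99]).round(1),'y',np.percentile(q@U,[1,50,99]).round(1))
    if n=='side': sp=p
    for o in optics.mark_of('carrier_foot',p)[:3]: print(n,'foot',np.round(o['at'],1),round(o['conf'],2))
a=sp['frame'][230:350,175:295]; tp=p['frame'][140:240,200:300]
cv2.imwrite('pics/over.png',np.hstack([cv2.resize(a,(400,400),interpolation=2),cv2.resize(tp,(400,400),interpolation=2)])[:,:,::-1])
```

```text
t 24.05 tcp [662.7 192.  234.4] down [ 1.7e-03  4.0e-04 -1.0e+00] yaw of tool y -10.51 rx -0.31 then shift [ 4.4 -0.2 -3. ] | shift without turn [ 4.4 -0.3 -3. ] F [ 0.55  1.53 -3.04] w 7.2 J6 22.2
side 42 56 363 x [-35.8 -17.4  35.2] y [-64.1  26.8  68.8]
side 76 92 81 x [-22.7 -18.7  20.5] y [-43.6  10.2  45. ]
side 92 118 611 x [-22.1  -9.8  22.7] y [-45.6   3.3  45.6]
side 120 170 136 x [-4.9 -0.9  7. ] y [-31.6  -0.9  29.6]
side foot [236.  288.1] 0.9
side foot [422.9 238.9] 0.82
side foot [408.8 275.6] 0.7
top 42 56 142 x [-35.3  -2.5  32.8] y [-67.6 -55.9 -34.2]
top 76 92 27 x [-20.7   1.5  20.6] y [-48.5 -39.4 -31.1]
top 92 118 134 x [-20.7   7.2  23.5] y [-48.7 -39.6 -21.7]
top 120 170 11 x [-10.5  -0.1   4. ] y [-45.6 -33.5 -32.1]
top foot [401.5 315.5] 0.93
top foot [462.  309.9] 0.84
top foot [244.6 182.8] 0.5
```

View pics/over.png

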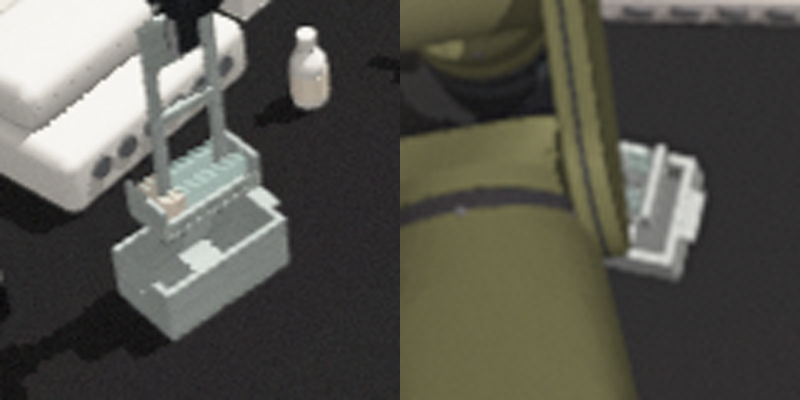

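The picture shows the tray upright just above the trough (200,200 on the left). Relative to the trough it is about 3 mm short in y and within 1 mm in x. I correct that and lower.

Request:
carry_out --steps '[{"hand": 0,"tx": 0,"ty": 0,"tz": -3,"rx": -0.3,"ry": 0,"rz": 0},{"hand": 0,"tx": 5,"ty": 0,"tz": 0,"rx": 0,"ry": 0,"rz": 0},{"hand": 0,"tx": 10,"ty": 0,"tz": 0,"rx": 0,"ry": 0,"rz": 0},{"hand": 0,"tx": 5,"ty": 0,"tz": 0,"rx": 0,"ry": 0,"rz": 0},{"hand": 0,"tx": 0,"ty": 0,"tz": 0,"rx": 0,"ry": 0,"rz": 0}]'

```text
time_s: 24.88
tcp_pos: [662.1, 194.7, 211.9]
tool_rot: [-67.6, 89.9, -167.8]
wrist_force: [-0.3, -0.5, -3.6]
grip_width: 7.0
```

Run:
```python
from h import *
go(663,195,165,-10.2)
```

```text
t 24.875 tcp [662.1 194.7 211.9] down [-2.1e-03 -5.0e-04 -1.0e+00] yaw of tool y -10.22 rx -0.02 then shift [46.9  0.9 -0.5] | shift without turn [46.9  0.9 -0.5] F [-0.31 -0.51 -3.59] w 7.0 J6 22.1
```

Request:
carry_out --steps '[{"hand": 0,"tx": 4,"ty": 0.5,"tz": 0,"rx": 0,"ry": 0,"rz": 0},{"hand": 0,"tx": 6,"ty": 0,"tz": 0,"rx": 0,"ry": 0,"rz": 0},{"hand": 0,"tx": 6,"ty": 0,"tz": 0,"rx": 0,"ry": 0,"rz": 0},{"hand": 0,"tx": 6,"ty": 0,"tz": 0,"rx": 0,"ry": 0,"rz": 0},{"hand": 0,"tx": 4,"ty": 0,"tz": 0,"rx": 0,"ry": 0,"rz": 0},{"hand": 0,"tx": 0,"ty": 0,"tz": 0,"rx": 0,"ry": 0,"rz": 0}]'

```text
time_s: 25.62
tcp_pos: [662.9, 194.7, 186.7]
tool_rot: [-69.2, 89.9, -169.4]
wrist_force: [0.8, -0.5, -3.7]
grip_width: 7.1
```

Request:
carry_out --steps '[{"hand": 0,"tx": 4,"ty": 0,"tz": 0,"rx": 0,"ry": 0,"rz": 0},{"hand": 0,"tx": 5,"ty": 0,"tz": 0,"rx": 0,"ry": 0,"rz": 0},{"hand": 0,"tx": 5,"ty": 0,"tz": 0,"rx": 0,"ry": 0,"rz": 0},{"hand": 0,"tx": 4,"ty": 0,"tz": 0,"rx": 0,"ry": 0,"rz": 0},{"hand": 0,"tx": 2,"ty": 0,"tz": 0,"rx": 0,"ry": 0,"rz": 0},{"hand": 0,"tx": 0,"ty": 0,"tz": 0,"rx": 0,"ry": 0,"rz": 0}]'

```text
time_s: 26.38
tcp_pos: [663.1, 194.7, 167.1]
tool_rot: [-69.4, 90.0, -169.6]
wrist_force: [-0.4, 0.1, -3.8]
grip_width: 7.0
```

Request:
carry_out --steps '[{"hand": 0,"tx": 1,"ty": 0,"tz": 0,"rx": 0,"ry": 0,"rz": 0},{"hand": 0,"tx": 1,"ty": 0,"tz": 0,"rx": 0,"ry": 0,"rz": 0},{"hand": 0,"tx": 1,"ty": 0,"tz": 0,"rx": 0,"ry": 0,"rz": 0},{"hand": 0,"tx": 0,"ty": 0,"tz": 0,"rx": 0,"ry": 0,"rz": 0}]'

```text
time_s: 26.88
tcp_pos: [663.2, 194.7, 164.2]
tool_rot: [-75.4, 90.0, -175.6]
wrist_force: [-0.1, -0.5, -3.2]
grip_width: 6.9
```

Request:
carry_out --steps '[{"hand": 0,"tx": 1.5,"ty": 0,"tz": 0,"rx": 0,"ry": 0,"rz": 0},{"hand": 0,"tx": 1.5,"ty": 0,"tz": 0,"rx": 0,"ry": 0,"rz": 0},{"hand": 0,"tx": 1,"ty": 0,"tz": 0,"rx": 0,"ry": 0,"rz": 0},{"hand": 0,"tx": 1,"ty": 0,"tz": 0,"rx": 0,"ry": 0,"rz": 0},{"hand": 0,"tx": 1,"ty": 0,"tz": 0,"rx": 0,"ry": 0,"rz": 0},{"hand": 0,"tx": 0,"ty": 0,"tz": 0,"rx": 0,"ry": 0,"rz": 0}]'

```text
time_s: 27.62
tcp_pos: [663.1, 194.7, 158.2]
tool_rot: [-71.9, 90.0, -172.1]
wrist_force: [0.4, -0.8, -3.7]
grip_width: 7.0
```

Request:
carry_out --steps '[{"hand": 0,"tx": 1,"ty": 0,"tz": 0,"rx": 0,"ry": 0,"rz": 0},{"hand": 0,"tx": 1,"ty": 0,"tz": 0,"rx": 0,"ry": 0,"rz": 0},{"hand": 0,"tx": 0,"ty": 0,"tz": 0,"rx": 0,"ry": 0,"rz": 0}]'

```text
time_s: 28.0
tcp_pos: [663.1, 194.7, 156.2]
tool_rot: [-69.5, 90.0, -169.7]
wrist_force: [0.0, 0.3, -3.7]
grip_width: 7.2
```

Request:
carry_out --steps '[{"hand": 0,"tx": 1,"ty": 0,"tz": 0,"rx": 0,"ry": 0,"rz": 0},{"hand": 0,"tx": 0,"ty": 0,"tz": 0,"rx": 0,"ry": 0,"rz": 0}]'

```text
time_s: 28.25
tcp_pos: [663.4, 194.9, 156.0]
tool_rot: [122.9, 90.0, 22.6]
wrist_force: [-0.5, 0.8, 0.4]
grip_width: 7.2
```

Request:
carry_out --steps '[{"hand": 0,"tx": 1,"ty": 0,"tz": 0,"rx": 0,"ry": 0,"rz": 0},{"hand": 0,"tx": 0,"ty": 0,"tz": 0,"rx": 0,"ry": 0,"rz": 0}]'

```text
time_s: 28.5
tcp_pos: [663.7, 195.1, 155.9]
tool_rot: [123.5, 89.9, 23.3]
wrist_force: [-2.3, 0.8, 5.8]
grip_width: 6.9
```

It is on the floor (z matches the expected 155.5). I unload slightly, open, and rise.

Request:
carry_out --steps '[{"hand": 0,"tx": -1,"ty": 0,"tz": 0,"rx": 0,"ry": 0,"rz": 0},{"hand": 8,"tx": 0,"ty": 0,"tz": 0,"rx": 0,"ry": 0,"rz": 0},{"hand": 12,"tx": 0,"ty": 0,"tz": 0,"rx": 0,"ry": 0,"rz": 0},{"hand": 18,"tx": 0,"ty": 0,"tz": 0,"rx": 0,"ry": 0,"rz": 0},{"hand": 30,"tx": 0,"ty": 0,"tz": 0,"rx": 0,"ry": 0,"rz": 0},{"hand": 45,"tx": 0,"ty": 0,"tz": 0,"rx": 0,"ry": 0,"rz": 0},{"hand": 45,"tx": 0,"ty": 0,"tz": 0,"rx": 0,"ry": 0,"rz": 0},{"hand": 45,"tx": 0,"ty": 0,"tz": 0,"rx": 0,"ry": 0,"rz": 0}]'

```text
time_s: 29.5
tcp_pos: [663.2, 194.7, 155.4]
tool_rot: [67.3, 90.0, -32.9]
wrist_force: [-0.3, -0.1, 1.0]
grip_width: 45.0
```

Request:
carry_out --steps '[{"hand": 45,"tx": -10,"ty": 0,"tz": 0,"rx": 0,"ry": 0,"rz": 0},{"hand": 45,"tx": -20,"ty": 0,"tz": 0,"rx": 0,"ry": 0,"rz": 0},{"hand": 45,"tx": -25,"ty": 0,"tz": 0,"rx": 0,"ry": 0,"rz": 0},{"hand": 45,"tx": -30,"ty": 0,"tz": 0,"rx": 0,"ry": 0,"rz": 0},{"hand": 45,"tx": -30,"ty": 0,"tz": 0,"rx": 0,"ry": 0,"rz": 0},{"hand": 45,"tx": -30,"ty": 0,"tz": 0,"rx": 0,"ry": 0,"rz": 0},{"hand": 45,"tx": 0,"ty": 0,"tz": 0,"rx": 0,"ry": 0,"rz": 0}]'

```text
time_s: 30.38
tcp_pos: [664.8, 195.1, 306.4]
tool_rot: [112.4, 89.5, 12.2]
wrist_force: [1.1, 0.7, 0.2]
grip_width: 44.9
```

Run:
```python
from h import *
go(663,195,300,-10.2)
u=np.radians(79.8); U=np.array([np.cos(u),np.sin(u)]); W=np.array([U[1],-U[0]])
p=snap('side'); c=cloud(p); near=(np.hypot(c[...,0]-663,c[...,1]-195)<75)
for a,b in((42,56),(15,36),(80,135),(150,186),(186,200)):
    q=c[near&(c[...,2]>a)&(c[...,2]<b)]; z=q[:,2]; q=q[:,:2]-[663,195]
    if len(q)>4: print(a,b,len(q),'x',np.percentile(q@W,[1,50,99]).round(1),'y',np.percentile(q@U,[1,50,99]).round(1),'zmax',z.max().round(1))
cv2.imwrite('pics/end.png',np.hstack([cv2.resize(p['frame'][230:350,175:295],(400,400),interpolation=2),cv2.resize(p['frame'][160:340,225:405],(400,400),interpolation=2)])[:,:,::-1])
```

```text
t 30.375 tcp [664.8 195.1 306.4] down [ 0.0088  0.0019 -1.    ] yaw of tool y -10.21 rx -0.01 then shift [ 6.3 -1.8  0.5] | shift without turn [ 6.3 -1.8  0.5] F [1.07 0.73 0.19] w 44.9 J6 22.1
42 56 489 x [-35.7  -3.2  35.9] y [-63.9   9.3  68.3] zmax 55.7
15 36 594 x [-36.3  -6.6  32.8] y [-52.1   3.2  59.7] zmax 36.0
80 135 208 x [-4.6 -0.6  7.7] y [-27.9   3.2  33.1] zmax 134.9
150 186 267 x [-5.3 -1.3  5.8] y [-26.8   5.1  33.4] zmax 185.9
186 200 50 x [-4.9  1.   5.9] y [-27.1   3.   32.2] zmax 192.4
```

View pics/end.png

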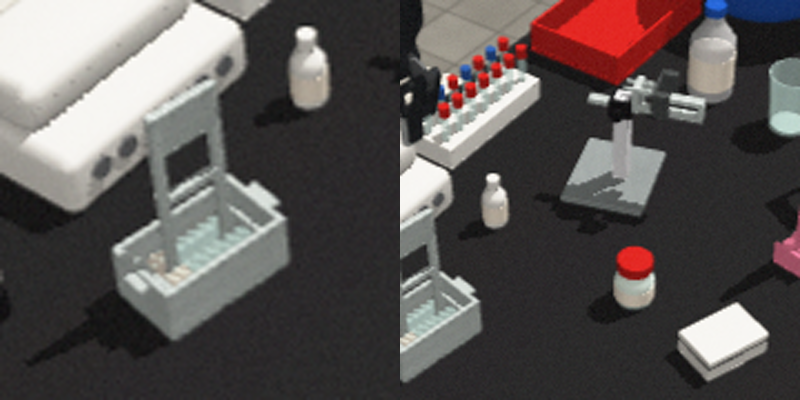

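The carrier stands upright in the trough (185,190 on the left), centred to about 1 mm, and the other things are where they were. I hand in.

```bash
python3 -c "
from h import *
print(r.sign_off(), r.state()['time_s'])"
```

```text
the job is handed in; nothing more can be done
the job is handed in; nothing more can be done
```

The steel carrier is off the hook and standing upright on the trough's floor, let go, and the job is handed in at about 30 s of the 64 s allowed. No verdict is reported.

- **Hook:** I felt for the keeper, with first contact at about 3 N, then pressed it back about 14 mm at about 7–8 N. I kept it pressed through a 36 mm lift past the nose and drew the carrier off by about 105 mm. The wrist readings put the contact force at about 9 N at most (limit 25 N), though I read them between moves rather than continuously.
- **Lifting resistance:** Starting the lift met about 4 N more than the carrier's weight. I took this for friction on the keeper's prongs, because the bar was still below the nose and the force stayed steady once it moved.
- **Trough:** The last 20 mm went down in steps of 1–5 mm, until the floor was felt at tool height 156 mm (expected about 155.5).
- **Last checks:** The carrier is within about 1 mm of the trough's centre along y and within about 2 mm along x. Its plate top is at about 187–192 mm (187 expected). The gripper is clear above it. The jar, slide box, dropper, wash bottle and beaker look unmoved; the reagent bottle was outside the last crop but well away from the path.
- **Disagreements:** The two cameras differed by about 3 mm in y on the trough, so I compared carrier and trough within the same picture. The first two move calls were refused for missing keys and moved nothing.

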